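Refit the fume extractor's filter and lock its hatch

ROBOT

A 6-joint arm with a two-finger parallel gripper is mounted at the origin on the work surface. World frame = base frame: x ahead of the robot, y to its left, z up, the work surface at z = 0. Lengths are in mm, angles in degrees, forces in N, time in s.
With the tool pointing down it reaches from about 300 to 850 mm from the base axis. Payload 4.2 kg.
Tool frame: the origin (TCP) lies at the very end of the fingers, on their centre line; the grasp point (between the pads) lies 19 mm behind it; z points along the fingers, y is the direction in which the jaws open and shut (so a half turn about z gives the same grasp; the last joint's range is limited). The gripper opens to 91 mm and grips with 3 to 60 N. Pads are 32 mm wide; open, the fingers measure 118 mm over their backs; the gripper's body (76 mm by 178 mm) begins 60 mm behind the grasp point.
Start: joints at [76.203, 18.312, 89.639, -0, 72.044, -1.146], TCP at [125.933, 561.06, 175.376] pointing down, gripper open.
Joint ranges: [-177.97, 177.97], [-48.28, 115.42], [12.27, 149.76], [-77.06, 257.06], [2.81, 150.46], [-146.56, 146.56]. Speed limits (degrees/s): [147.25, 147.25, 180, 180, 180, 180].

INTERFACE

Orientations are given as [roll, pitch, yaw] about the fixed x, y, z axes, in that order (R = Rz(yaw) Ry(pitch) Rx(roll)).
In Python, from workcell import monitor, eyes, job gives the robot as it stands.
- The arm moves only by the tool move_arm, never from a script. Its argument "increments" is a list that holds one entry, the list of rows, each a list of 7 numbers: the opening, from 0 (shut) to 1 (fully open), then the shift along the tool's x, y, z in cm, then the turn, a rotation vector about the tool's x, y, z in rad. In form: [[[jaw, x, y, z, ax, ay, az], ...]]. A call has 1 to 12 rows; each row shifts and turns the pose as measured when the row begins, along the tool's axes as they then stand; what a row does not reach is not made up. A row lasts 1/8 s, in which the tool goes at most 62.5 mm and 10.7 degrees, less where a joint would pass 70% of its speed; a pose out of reach is approached as far as the arm can. A call is refused whole if a number of a shift passes 6.25 or a number of a turn 0.188, either way. A call with a gripper value outside its range is refused whole. The fingers move at their own pace and stop on an object; "force" is the grip in N (left out, the last holds). Time passes only in rows, so rows that do not move let the fingers close. It gives the time, the measured TCP pose, the force and the opening at its end, in the units of the state.
- monitor.state(): the state, without advancing time (a new reading comes with each control period).
- eyes.grab_frame(name): name is "scene" or "side" or "wrist"; returns a dict with "color" (400x640x3 uint8, red, green, blue), "z_map" (400x640 float32, mm along the optical axis (not along the pixel's ray), 0 where there is no reading), "camera_matrix" (3x3 intrinsics, pixels), "rvec" (rotation vector, rad) and "tvec" (3), from world to camera coordinates, as OpenCV has them. Camera axes: x right, y down, z forward; pixel columns grow to the right and rows downward; lengths in mm; the calibration is good to about 2 mm. A picture is of the moment at which its call begins.
- job.job_done(): hands the job in, once; it reports no verdict.
The state is a dict: "time_s": time; "qpos": joint angles; "qvel": joint speeds; "effort": joint torques, N m; "ee_pos": TCP position; "ee_rot": TCP orientation; "force": force on the tool from outside, world axes, zero at the start; "torque": the same for the moment, N m; "gripper_width": finger opening in mm.
Only numpy, scipy, OpenCV 4.12 (cv2) and the standard library are available. Lean on these libraries where they do the work, as an engineer would, in place of code of your own. Each camera call takes 0.05 s, during which the arm holds its last target. There are 200 camera calls.

TASK

Put the clean mesh filter (bright frame, blue handle) back into the open filter housing of the welding bench's fume extractor: lower it in gently, handle up, until it lies flat on its ledge, then swing the hatch shut. Fasten the hatch with its yellow quarter-turn wing: line the wing up with the red marks so that its cross-bar meets the slot, push it down against its spring, and turn it a quarter turn clockwise (seen from above) to the green marks, so that it stays down and locked when you let go. Leave the sooty black filter, the red welding magnet and the red clamp where they lie.

Things in the scene. Friction and masses are not known exactly. Their poses are not given: they have to be found in the camera images.
- clean_filter: clean flat filter cassette, 160 (its x) x 110 (its y) x 25 mm, bright aluminium frame and mesh, 0.25 to 0.5 kg. Origin: centre of its underside, z up. On top a blue bridge handle across the middle: a bar along the filter's y, 60 mm long, 12 mm thick (x), its centre 49 mm and its top 55 mm above the origin, on two feet at y = +-26 mm. The same when turned half round
- sooty_filter: used filter cassette of the same shape, all soot black; it stays on the bench
- extractor: fume extractor fixed to the bench, yaw varies. Origin on the bench under the middle of the filter cavity; x points to the blue blower cabinet (x = 102 to 320 mm, 170 mm high, its handle 201 mm), y to the fastener side, z up. Open-topped housing: outside x = -92 to 92, y = -67 to 137 mm, rim at z = 130 mm. A black inlet nozzle, 90 mm high, sticks out to y = -155 mm under the hinge
- ledge (a point): centre of the filter cavity at the top of its ledge, z = 62 mm over the bench, axes as extractor; the clean filter's origin belongs here, its x along the cavity's x (either way). The cavity is open to the rim, 68 mm above, x = -85 to 85, y = -60 to 60 mm; the ledge runs all round it, 14 mm wide
- slot (a point): centre of the fastener slot in the steel receiver plate inside the housing, at the plate's top (z = 108 mm over the bench, x = 0, y = 98 mm of the extractor), axes as extractor. The slot is 41 mm long along x and 12 mm wide, the plate 4 mm thick; stops below it let the cross-bar turn only clockwise, and end the turn just past a quarter
- hinge (a point): middle of the hatch's hinge line (along the extractor's x), at x = 0, y = -70, z = 130 mm of the extractor; axes as extractor
- hatch (a joint): opening angle of the hatch: 0 = shut, 1.57 = standing upright, 1.9 = its stop, leaning outward to the extractor's -y. The hatch is a steel flap 184 mm (along x) x 210 mm (hinge to free edge), 5 mm thick, 0.6 kg. Its hinge is stiff and damped: above about 1.25 rad it stays where it is; below that it sinks shut by itself in about 2 s. Its outer face (on top when shut) carries the fastener
- hatch_edge (a point): middle of the hatch's free edge, on its outer face, 210 mm from the hinge; z is the outer face's normal, y points away from the hinge. It swings up to 340 mm over the bench when the hatch stands upright
- wing_grip (a point): middle of the wing where to grip it, on its axis: 41 mm over the hatch's outer face while not pushed in. The yellow blade is 60 mm long (its x), 12 mm thick (its y), and reaches from 21 mm below this point to 12 mm above; z is the stud's axis, outward; the axis is 168 mm from the hinge. Under the hatch the stud ends in a cross-bar 34 mm long, 7 mm thick, parallel to the blade
- wing (a joint): turn of the wing, rad, growing clockwise seen from above. 0 (or any multiple of pi) = blade along the extractor's x and the red marks: the cross-bar is in line with the slot (it enters within about 0.1 rad). 1.57 more = blade along y, at the green marks: a quarter turn. It starts out of line and turns freely, without stops, while not pushed in (drag 0.03 N m)
- stud (a joint): how far wing and stud are pushed in, 0 to 0.0155 m; a spring (3 N at first, 8 N fully in) pushes them out. Hatch shut: a bar out of line stops on the plate after 1.5 mm; in line it passes through, clears the plate's underside at 12.5 mm, can then be turned, and rests at about 12.3 mm when locked and let go
- magnet_square: red triangular welding magnet, 110 x 110 x 20 mm, lying; it stays where it is
- f_clamp: red F-clamp lying flat, 285 mm long, 26 mm high; it stays where it is
Mind the look-alikes: they are no part of the job. Of the things that look like the clean_filter, the larger one is meant.

How it is judged:
By the outcome, as a careful person would: the job done as asked, in the order asked, and still so for the second after the job is handed in, with the robot touching nothing.
It also fails if it takes over 61 s, if anything falls off the work surface, if the arm or the gripper's body presses on something with over 40 N, if the wrist force passes 120 N, or if a joint passes its speed limit or range.

## Working session

There is one attempt and no reset: what is moved stays moved. The work goes in short steps, Python scripts to look and compute and a tool call to move; the robot and the scene stay as the last step left them, time stands still between calls to the robot, and variables do not carry over. Pictures are saved under pics/ and viewed, about 8 in all and at most 12, crops included, and the job is handed in when it is done.

Besides the shell and the picture viewer there is one more tool, called after "Request:" in YAML: its name, and indented under it one key for each argument. move_arm: Moves the arm, as the interface text tells. Its arguments: {"type":"object","properties":{"increments":{"type":"array"},"force":{"type":"number"}},"required":["increments"]}

```bash
ls; mkdir -p pics; cat > h.py <<'E'
import numpy as np, cv2
from scipy.spatial.transform import Rotation as R
from workcell import monitor, eyes, job
def grab(n):
    f=eyes.grab_frame(n); f['R']=cv2.Rodrigues(np.array(f['rvec'],float))[0]; f['t']=np.array(f['tvec'],float).ravel(); return f
def save(f,name): cv2.imwrite('pics/'+name,f['color'][:,:,::-1])
def cloud(f):
    z=f['z_map'].astype(float); K=f['camera_matrix']; v,u=np.mgrid[:400,:640]
    P=np.stack([(u-K[0,2])/K[0,0]*z,(v-K[1,2])/K[1,1]*z,z],-1)
    W=(P-f['t'])@f['R']; W[z==0]=np.nan; return W
def ray(f,u,v,h):
    K=f['camera_matrix']; d=np.array([(u-K[0,2])/K[0,0],(v-K[1,2])/K[1,1],1])@f['R']; c=-f['R'].T@f['t']
    return c+d*(h-c[2])/d[2]
def pose():
    s=monitor.state(); print({k:np.round(s[k],2).tolist() for k in('time_s','qpos','ee_pos','ee_rot','force','torque','gripper_width')}); return s
E
python3 - <<'E'
from h import *
pose()
a=[grab(n) for n in('scene','side')]
for n,f in zip(('scene','side'),a):
    save(f,n+'1.png'); np.savez('pics/'+n+'1.npz',**f)
    print(n,np.round(-f['R'].T@f['t']))
E
```

```text
pics
{'time_s': 0.0, 'qpos': [76.2, 18.35, 89.7, 0.0, 72.04, -1.15], 'ee_pos': [125.79, 560.5, 174.53], 'ee_rot': [-179.9, -0.0, 167.35], 'force': [0.48, 0.15, 0.34], 'torque': [-0.04, 0.01, 0.01], 'gripper_width': 90.98}
scene [1012.  670.  892.]
side [ 791. -631.  940.]
```

View pics/scene1.png

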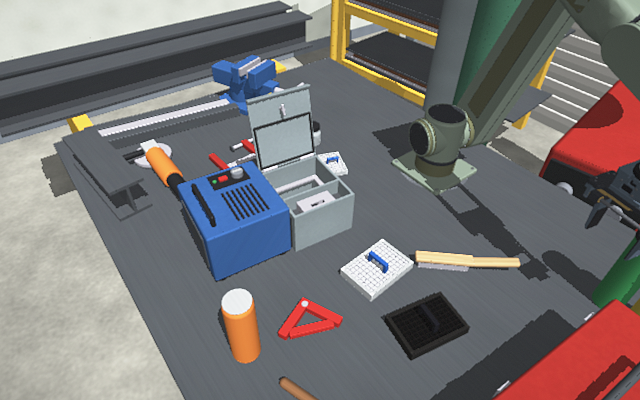

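View pics/side1.png

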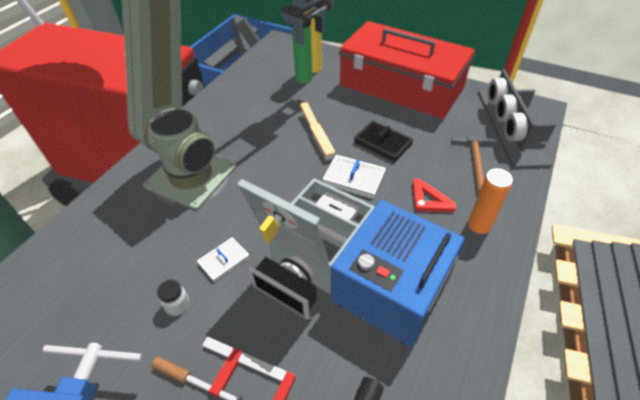

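The scene view shows the clean filter at about (377,267), the open housing at (320,205), the upright hatch at (283,130), the blower cabinet at (235,215) and the sooty filter at (427,325). In the side view, the wing is on the hatch's outer face at (270,228). The small white look-alike is at (222,258).

```bash
python3 - <<'E'
from h import *
W=[];C=[];
for n in('scene','side'):
    f=dict(np.load(f'pics/{n}1.npz')); w=cloud(f); hsv=cv2.cvtColor(f['color'],cv2.COLOR_RGB2HSV)
    W.append(w.reshape(-1,3));C.append(hsv.reshape(-1,3).astype(int))
    def rep(name,m,box=None):
        p=w[m&np.isfinite(w[...,0])]
        if len(p)<8: print(n,name,len(p)); return
        r=cv2.minAreaRect(p[:,:2].astype(np.float32)); print(n,name,len(p),'med',np.round(np.median(p,0)),'rect',np.round(np.array(r[0])),np.round(r[1]),round(r[2],1))
    h,s,v=[hsv[...,i].astype(int) for i in range(3)]; z=w[...,2]
    blue=(h>100)&(h<125)&(s>120)
    V,U=np.mgrid[:400,:640]
    if n=='scene': fb=(abs(U-377)<45)&(abs(V-267)<40); hb=(U>245)&(U<360)&(V>75)&(V<260); cb=(U>175)&(U<300)&(V>150)&(V<285)
    else: fb=(abs(U-355)<40)&(abs(V-175)<30); hb=(U>235)&(U<400)&(V>165)&(V<310); cb=(U>325)&(U<470)&(V>195)&(V<345)
    rep('handle',fb&blue&(z>45)&(z<65)); rep('ftop',fb&(v>140)&(s<60)&(z>18)&(z<32))
    rep('cabtop',cb&blue&(abs(z-170)<5)); rep('rim',hb&(abs(z-130)<5)&~blue)
    rep('yellow',hb&(h>18)&(h<35)&(s>130))
    p=w[hb&(z>180)&(s<60)&np.isfinite(z)]; 
    p=p[p[:,2]<345]; c=p.mean(0); nn=np.linalg.svd(p-c,full_matrices=False)[2][2]; print('hatch',len(p),c.round(),nn.round(3),'zmax',p[:,2].max().round())
E
```

```text
scene handle 110 med [460. 213.  54.] rect [458. 210.] [12. 60.] 4.2
scene ftop 1939 med [469. 214.  23.] rect [455. 155.] [174. 233.] 4.5
scene cabtop 3907 med [715. -70. 171.] rect [695. -95.] [228. 212.] 83.2
scene rim 837 med [476. -35. 130.] rect [ 412. -324.] [773. 208.] 74.6
scene yellow 0
hatch 3540 [ 474. -194.  264.] [-0.109 -0.975 -0.192] zmax 343.0
side handle 47 med [460. 206.  54.] rect [460. 209.] [ 9. 57.] 5.2
side ftop 1286 med [465. 207.  22.] rect [436. 212.] [202. 126.] 4.2
side cabtop 6237 med [ 718. -104.  169.] rect [695. -98.] [227. 213.] 84.2
side rim 695 med [509. -28. 129.] rect [489. -73.] [242. 189.] 87.8
side yellow 294 med [ 472. -245.  297.] rect [ 430. -215.] [ 65. 109.] 71.7
hatch 2749 [ 491. -200.  280.] [-0.032 -0.975 -0.222] zmax 342.0
```

```bash
python3 - <<'E'
from h import *
yaw=np.radians(-6.4); O=np.array([481,-109.]); c,s=np.cos(yaw),np.sin(yaw); Rz=np.array([[c,-s],[s,c]])
for n in('scene','side'):
    f=dict(np.load(f'pics/{n}1.npz')); w=cloud(f).reshape(-1,3); hsv=cv2.cvtColor(f['color'],cv2.COLOR_RGB2HSV).reshape(-1,3)
    w=w[np.isfinite(w[:,0])]; l=np.c_[(w[:,:2]-O)@Rz,w[:,2]]
    x,y,z=l.T
    def ex(name,m,a):
        p=l[m]; 
        if len(p)>20:
            A=np.polyfit(p[:,1-a],p[:,a],1); print(n,name,len(p),np.percentile(p[:,a],[2,50,98]).round(1),'slope deg',np.degrees(A[0]).round(2))
    top=abs(z-130)<4
    ex('+y face y=137',(z>30)&(z<115)&(abs(x)<85)&(abs(y-137)<10),1)
    ex('rim -x wall x -92..-85',top&(abs(x+88)<12)&(y>-55)&(y<130),0)
    ex('rim y137',top&(abs(x)<80)&(abs(y-135)<12),1)
    ex('rim y 60-?',top&(abs(x)<80)&(abs(y-63)<9),1)
    ex('cab top x',(abs(z-170)<4)&(abs(x-211)<125)&(y>-50)&(y<120),0)
    ex('cab top y',(abs(z-170)<4)&(x>115)&(x<305)&(abs(y-35)<120),1)
    m=(abs(z-170)<4)&(x>90)&(x<335)&(abs(y-35)<120); print('  y minmax',np.percentile(y[m],[.5,99.5]).round(1),'x',np.percentile(x[m],[.5,99.5]).round(1))
    m=(z>190)&(z<330)&(abs(x)<80)&(y<-50)&(y>-140); print('  hatch polyfit y(z)',np.polyfit(z[m],y[m],1).round(3), 'at130',np.polyval(np.polyfit(z[m],y[m],1),130).round(1))
E
```

```text
scene +y face y=137 206 [144.7 146.4 147. ] slope deg 0.06
scene rim -x wall x -92..-85 154 [-93.3 -87.2 -79. ] slope deg -0.23
scene rim y137 95 [140.  144.4 146.9] slope deg -0.09
scene cab top x 3359 [108.1 214.6 313.1] slope deg -1.25
scene cab top y 4070 [-70.2  57.1 146.5] slope deg -1.63
  y minmax [-74.2 148.5] x [104.5 315.4]
  hatch polyfit y(z) [ -0.199 -33.359] at130 -59.2
side +y face y=137 550 [127.7 140.7 145.7] slope deg 0.24
side rim -x wall x -92..-85 86 [-92.1 -86.7 -80.1] slope deg -0.92
side rim y137 103 [141.4 143.9 146.7] slope deg 0.12
side cab top x 5776 [109.6 216.5 312.9] slope deg -4.37
side cab top y 6939 [-73.   25.8 142. ] slope deg -3.82
  y minmax [-75.6 146.6] x [105.6 315.5]
  hatch polyfit y(z) [ -0.255 -26.951] at130 -60.1
```

```bash
cat >> h.py <<'E'
def plan(x,y,z,yaw,n,roll=180,pitch=0):
    "rows (cm, rad) in tool axes from the measured pose to the goal, n rows"
    s=pose(); p=np.array(s['ee_pos']); r=R.from_euler('xyz',s['ee_rot'],degrees=True); g=R.from_euler('xyz',[roll,pitch,yaw],degrees=True)
    rv=(r.inv()*g).as_rotvec()/n; d=(np.array([x,y,z])-p)/n/10
    for i in range(n):
        print(np.round(np.r_[(r*R.from_rotvec(rv*i)).inv().apply(d),rv],2).tolist())
E
python3 -c "
from h import *
plan(459,210,150,94.5,11)"
```

```text
{'time_s': 0.1, 'qpos': [76.2, 18.35, 89.7, -0.0, 72.04, -1.15], 'ee_pos': [125.81, 560.55, 174.62], 'ee_rot': [-179.91, -0.0, 167.35], 'force': [1.03, -0.24, 0.93], 'torque': [-0.04, 0.04, 0.02], 'gripper_width': 90.95}
[-3.65, -2.45, 0.23, -0.0, 0.0, 0.12]
[-3.91, -2.01, 0.23, -0.0, 0.0, 0.12]
[-4.12, -1.54, 0.23, -0.0, 0.0, 0.12]
[-4.27, -1.06, 0.23, -0.0, 0.0, 0.12]
[-4.36, -0.56, 0.23, -0.0, 0.0, 0.12]
[-4.4, -0.05, 0.22, -0.0, 0.0, 0.12]
[-4.37, 0.45, 0.22, -0.0, 0.0, 0.12]
[-4.29, 0.96, 0.22, -0.0, 0.0, 0.12]
[-4.15, 1.44, 0.22, -0.0, 0.0, 0.12]
[-3.96, 1.91, 0.22, -0.0, 0.0, 0.12]
[-3.71, 2.36, 0.22, -0.0, 0.0, 0.12]
```

Request:
move_arm:
  increments:
    - [[1,-3.65,-2.45,0.23,0,0,0.12],[1,-3.91,-2.01,0.23,0,0,0.12],[1,-4.12,-1.54,0.23,0,0,0.12],[1,-4.27,-1.06,0.23,0,0,0.12],[1,-4.36,-0.56,0.23,0,0,0.12],[1,-4.4,-0.05,0.22,0,0,0.12],[1,-4.37,0.45,0.22,0,0,0.12],[1,-4.29,0.96,0.22,0,0,0.12],[1,-4.15,1.44,0.22,0,0,0.12],[1,-3.96,1.91,0.22,0,0,0.12],[1,-3.71,2.36,0.22,0,0,0.12]]

```text
time_s: 1.48
ee_pos: [451.0, 186.3, 145.9]
ee_rot: [-179.8, 0.3, 89.6]
force: [-0.3, 0.3, -0.3]
gripper_width: 91.0
```

```bash
python3 - <<'E'
from h import *
f=grab('wrist'); save(f,'w1.png'); w=cloud(f); hsv=cv2.cvtColor(f['color'],cv2.COLOR_RGB2HSV).astype(int); h,s,v=[hsv[...,i] for i in range(3)]; z=w[...,2]
print(np.round(-f['R'].T@f['t']))
m=(h>100)&(h<125)&(s>120)&(z>50)&(z<60)
p=w[m]; print(len(p), p.mean(0) if len(p) else'')
r=cv2.minAreaRect(p[:,:2].astype(np.float32)); print(r)
plan(459,210,150,94.5,3)
E
```

```text
[453. 260. 354.]
641 [458.9695556  209.89354153  54.10683138]
((459.2012023925781, 209.4738006591797), (9.837326049804688, 57.06147003173828), 3.7690110206604004)
{'time_s': 1.52, 'qpos': [20.91, 12.07, 102.93, -0.53, 65.25, 21.86], 'ee_pos': [454.2, 182.49, 145.67], 'ee_rot': [-179.95, 0.54, 89.28], 'force': [2.21, -1.4, -0.21], 'torque': [-0.21, -0.13, -0.02], 'gripper_width': 90.96}
[0.92, 0.15, -0.15, -0.0, 0.0, -0.03]
[0.91, 0.18, -0.15, -0.0, 0.0, -0.03]
[0.91, 0.2, -0.15, -0.0, 0.0, -0.03]
```

Request:
move_arm:
  increments:
    - [[1,0.9,0.15,1.5,0,0,-0.028],[1,0.9,0.17,1.5,0,0,-0.028],[1,0.9,0.2,1.5,0,0,-0.028],[1,0,0,0,0,0,0]]

```text
time_s: 2.02
ee_pos: [456.9, 211.6, 95.5]
ee_rot: [-179.6, 0.6, 94.5]
force: [0.1, -0.1, 0.2]
gripper_width: 91.3
```

```bash
python3 -c "
from h import *
plan(459,210,32,94,5)"
```

```text
{'time_s': 2.02, 'qpos': [23.84, 16.12, 105.33, -0.47, 59.08, 19.56], 'ee_pos': [456.86, 211.56, 95.51], 'ee_rot': [-179.63, 0.56, 94.52], 'force': [0.08, -0.12, 0.18], 'torque': [-0.15, 0.07, 0.02], 'gripper_width': 91.33}
[-0.02, 0.05, 1.27, -0.0, 0.0, 0.0]
[-0.02, 0.05, 1.27, -0.0, 0.0, 0.0]
[-0.03, 0.05, 1.27, -0.0, 0.0, 0.0]
[-0.03, 0.04, 1.27, -0.0, 0.0, 0.0]
[-0.03, 0.04, 1.27, -0.0, 0.0, 0.0]
```

Request:
move_arm:
  increments:
    - [[1,-0.03,0.05,1.3,0,0,0],[1,-0.03,0.05,1.3,0,0,0],[1,-0.03,0.05,1.3,0,0,0],[1,-0.03,0.05,1.2,0,0,0],[1,0,0,1.0,0,0,0],[0,0,0,0,0,0,0],[0,0,0,0,0,0,0],[0,0,0,0,0,0,0],[0,0,0,0,0,0,0]]
  force: 40

```text
time_s: 3.15
ee_pos: [459.1, 210.5, 31.2]
ee_rot: [-179.7, 0.5, 94.6]
force: [0.5, 0.8, 0.4]
gripper_width: 54.2
```

```bash
sed -i 's/np.round(np.r_\[(r\*R.from_rotvec(rv\*i)).inv().apply(d),rv\],2)/np.round(np.r_[(r*R.from_rotvec(rv*i)).inv().apply(d),rv],3)/' h.py; python3 -c "
from h import *
plan(459,210,32,94,2)"
```

```text
{'time_s': 3.15, 'qpos': [23.64, 20.42, 109.99, -0.55, 50.01, 19.39], 'ee_pos': [459.08, 210.49, 31.16], 'ee_rot': [-179.74, 0.53, 94.6], 'force': [0.52, 0.77, 0.44], 'torque': [-0.13, 0.07, -0.07], 'gripper_width': 54.16}
[-0.024, -0.006, -0.042, -0.002, 0.005, 0.005]
[-0.024, -0.006, -0.042, -0.002, 0.005, 0.005]
```

Request:
move_arm:
  increments:
    - [[0,0,0,0,-0.002,0.005,0.005],[0,0,0,0,-0.002,0.005,0.005],[0,0,0,0,0,0,0],[0,0,0,0,0,0,0],[0,0,0,0,0,0,0],[0,0,0,0,0,0,0],[0,0,0,-1,0,0,0],[0,0,0,-4,0,0,0]]

```text
time_s: 4.15
ee_pos: [457.1, 209.6, 80.7]
ee_rot: [-179.7, 0.0, 94.0]
force: [0.6, -0.0, -0.0]
gripper_width: 0.2
```

```bash
python3 -c "
from h import *
plan(459,200,260,90,3)"
```

```text
{'time_s': 4.15, 'qpos': [23.27, 16.85, 106.76, 0.09, 56.72, 19.22], 'ee_pos': [457.14, 209.61, 80.67], 'ee_rot': [-179.67, 0.04, 94.0], 'force': [0.6, -0.02, -0.0], 'torque': [-0.1, 0.07, -0.01], 'gripper_width': 0.21}
[-0.327, 0.005, -5.978, -0.002, 0.0, 0.023]
[-0.325, 0.024, -5.978, -0.002, 0.0, 0.023]
[-0.323, 0.043, -5.978, -0.002, 0.0, 0.023]
```

```bash
python3 - <<'E'
from h import *
f=grab('wrist'); g=grab('side'); 
cv2.imwrite('pics/c2.png',np.vstack([f['color'][:,:,::-1],cv2.resize(g['color'][100:225,260:460,::-1],(640,400))])[::1]) 
im=cv2.imread('pics/c2.png'); cv2.imwrite('pics/c2.png',cv2.resize(im,(480,600)))
w=cloud(f); hsv=cv2.cvtColor(f['color'],cv2.COLOR_RGB2HSV).astype(int); h,s,v=[hsv[...,i] for i in range(3)]; z=w[...,2]
m=(h>100)&(h<125)&(s>120)&np.isfinite(z); p=w[m]; print(len(p),np.median(p,0),np.percentile(p[:,2],[5,95]))
E
```

```text
833 [456.7407697  224.64610122  54.03669561] [48.46181202 55.30514127]
```

View pics/c2.png

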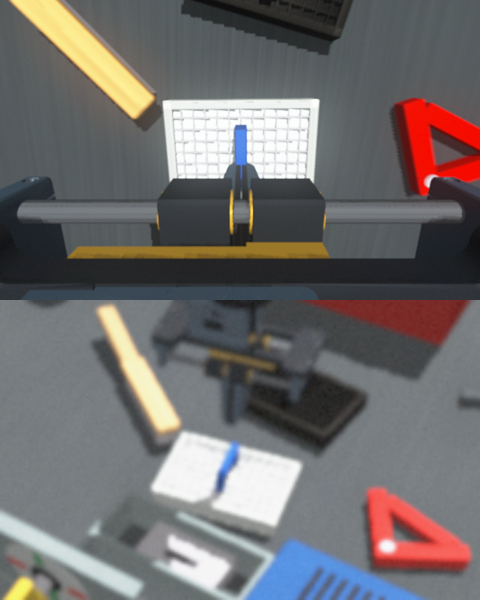

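The first grasp missed. The fingers are shut above the handle, and the filter still lies in place with its handle at (240,150). I'll retry and check the jaw width before lifting.

Request:
move_arm:
  increments:
    - [[1,0,0.15,-0.3,0,0,0],[1,0,0,0,0,0,0],[1,0,0,0,0,0,0],[1,0,0,0,0,0,0],[1,0,0,0,0,0,0],[1,0,0,0,0,0,0]]
  force: 40

```text
time_s: 5.0
ee_pos: [461.9, 211.2, 87.2]
ee_rot: [179.8, -0.2, 94.0]
force: [0.5, -0.3, -0.4]
gripper_width: 58.0
```

```bash
python3 - <<'E'
from h import *
f=grab('wrist'); w=cloud(f); hsv=cv2.cvtColor(f['color'],cv2.COLOR_RGB2HSV).astype(int); h,s,v=[hsv[...,i] for i in range(3)]; z=w[...,2]
m=(h>100)&(h<125)&(s>120)&(z>50)&(z<60); p=w[m]; print(len(p)); print(cv2.minAreaRect(p[:,:2].astype(np.float32)))
plan(459,210,30,94,5)
E
```

```text
1083
((457.5411376953125, 211.18687438964844), (10.818740844726562, 59.40328598022461), 4.469299793243408)
{'time_s': 5.05, 'qpos': [23.21, 16.54, 106.09, 0.1, 57.11, 19.16], 'ee_pos': [461.9, 211.12, 87.24], 'ee_rot': [179.79, -0.16, 93.99], 'force': [-0.05, 0.05, -0.52], 'torque': [-0.11, 0.06, -0.03], 'gripper_width': 61.62}
[-0.021, -0.064, 1.145, 0.001, -0.001, -0.0]
[-0.021, -0.063, 1.145, 0.001, -0.001, -0.0]
[-0.02, -0.062, 1.145, 0.001, -0.001, -0.0]
[-0.02, -0.061, 1.145, 0.001, -0.001, -0.0]
[-0.019, -0.06, 1.145, 0.001, -0.001, -0.0]
```

Request:
move_arm:
  increments:
    - [[1,0,-0.11,1.2,0,0,0],[1,0,-0.11,1.2,0,0,0],[1,0,-0.11,1.2,0,0,0],[1,0,-0.11,1.2,0,0,0],[0.5,0,0,0.9,0,0,0],[0,0,0,0,0,0,0],[0,0,0,0,0,0,0],[0,0,0,0,0,0,0],[0,0,0,0,0,0,0],[0,0,0,0,0,0,0],[0,0,0,0,0,0,0],[0,0,0,0,0,0,0]]
  force: 40

```text
time_s: 6.55
ee_pos: [457.7, 211.1, 26.4]
ee_rot: [179.8, -0.2, 94.0]
force: [-0.0, 0.5, 0.7]
gripper_width: 14.2
```

```bash
python3 -c "
from h import *
plan(459,200,260,90,3)"
```

```text
{'time_s': 6.55, 'qpos': [23.39, 20.34, 111.04, 0.11, 48.33, 19.33], 'ee_pos': [457.66, 211.08, 26.35], 'ee_rot': [179.76, -0.17, 93.99], 'force': [-0.04, 0.46, 0.71], 'torque': [-0.09, 0.08, 0.01], 'gripper_width': 14.25}
[-0.348, 0.052, -7.789, 0.001, -0.001, 0.023]
[-0.355, 0.049, -7.789, 0.001, -0.001, 0.023]
[-0.362, 0.047, -7.789, 0.001, -0.001, 0.023]
```

Request:
move_arm:
  increments:
    - [[0,0,0,0,0,0,0],[0,0,0,0,0,0,0],[0,0,0,0,0,0,0],[0,0,0,0,0,0,0]]

```text
time_s: 7.05
ee_pos: [457.6, 211.0, 26.3]
ee_rot: [179.8, -0.2, 94.0]
force: [0.2, -0.3, -0.6]
gripper_width: 0.6
```

```bash
python3 - <<'E'
from h import *
f=grab('wrist'); g=grab('side'); e=grab('scene'); pose()
cv2.imwrite('pics/c3.png',np.hstack([cv2.resize(np.ascontiguousarray(f['color'][150:400,120:520,::-1]),(400,250)),cv2.resize(np.ascontiguousarray(e['color'][200:325,300:500,::-1]),(400,250))]))
E
```

```text
{'time_s': 7.2, 'qpos': [23.39, 20.34, 111.04, 0.11, 48.33, 19.33], 'ee_pos': [457.61, 211.06, 26.33], 'ee_rot': [179.76, -0.17, 93.99], 'force': [-0.34, 1.02, -0.13], 'torque': [-0.14, 0.05, -0.05], 'gripper_width': 0.85}
```

View pics/c3.png

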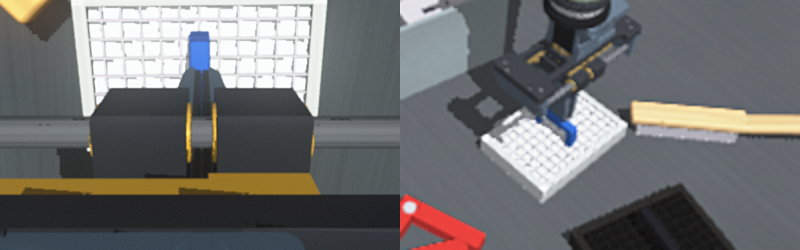

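```bash
python3 - <<'E'
from h import *
s=pose()
for n in('scene','side'):
    f=grab(n); w=cloud(f); c=f['color']
    print(n,'expected TCP pix',cv2.projectPoints(np.array([s['ee_pos']]),np.array(f['rvec'],float),np.array(f['tvec'],float),np.array(f['camera_matrix'],float),None)[0].ravel().round())
    hsv=cv2.cvtColor(c,cv2.COLOR_RGB2HSV).astype(int)
    m=(abs(w[...,0]-457)<30)&(abs(w[...,1]-211)<45)&(w[...,2]>35)&(w[...,2]<130)
    bl=m&(hsv[...,0]>100)&(hsv[...,0]<125)&(hsv[...,1]>120)
    dk=m&~bl
    for nm,q in(('blue',bl),('dark',dk)):
        p=w[q]; print(nm,len(p)); 
        for a in range(35,130,10):
            k=p[(p[:,2]>=a)&(p[:,2]<a+10)]
            if len(k): print(a,len(k),np.percentile(k,[3,97],axis=0)[:,:2].round().tolist())
    cv2.imwrite(f'pics/z_{n}.png',c[:,:,::-1])
u=cv2.imread('pics/z_scene.png')[215:300,330:450]; v=cv2.imread('pics/z_side.png')[120:205,300:420]
cv2.imwrite('pics/c4.png',np.hstack([cv2.resize(q,(400,283),interpolation=cv2.INTER_CUBIC) for q in(u,v)]))
E
```

```text
{'time_s': 7.2, 'qpos': [23.39, 20.34, 111.04, 0.11, 48.33, 19.33], 'ee_pos': [457.61, 211.06, 26.33], 'ee_rot': [179.76, -0.17, 93.99], 'force': [-0.34, 1.02, -0.13], 'torque': [-0.14, 0.05, -0.05], 'gripper_width': 0.85}
scene expected TCP pix [378. 265.]
blue 85
35 13 [[454.0, 201.0], [462.0, 240.0]]
45 50 [[453.0, 197.0], [463.0, 239.0]]
55 21 [[455.0, 201.0], [463.0, 236.0]]
65 1 [[461.0, 228.0], [461.0, 228.0]]
dark 157
35 1 [[449.0, 238.0], [449.0, 238.0]]
45 7 [[449.0, 221.0], [455.0, 240.0]]
55 6 [[450.0, 205.0], [459.0, 236.0]]
65 23 [[449.0, 203.0], [468.0, 228.0]]
75 26 [[448.0, 206.0], [468.0, 228.0]]
85 32 [[450.0, 210.0], [469.0, 229.0]]
95 27 [[446.0, 215.0], [469.0, 229.0]]
105 18 [[448.0, 221.0], [470.0, 228.0]]
115 16 [[460.0, 208.0], [471.0, 229.0]]
125 1 [[467.0, 228.0], [467.0, 228.0]]
side expected TCP pix [354. 172.]
blue 21
35 5 [[458.0, 181.0], [463.0, 184.0]]
45 8 [[459.0, 180.0], [463.0, 215.0]]
55 8 [[460.0, 184.0], [464.0, 198.0]]
dark 186
35 11 [[455.0, 182.0], [465.0, 234.0]]
45 24 [[455.0, 180.0], [466.0, 232.0]]
55 7 [[454.0, 187.0], [460.0, 199.0]]
65 18 [[452.0, 194.0], [468.0, 224.0]]
75 19 [[452.0, 193.0], [469.0, 222.0]]
85 24 [[451.0, 192.0], [470.0, 221.0]]
95 26 [[450.0, 192.0], [471.0, 224.0]]
105 27 [[448.0, 192.0], [472.0, 207.0]]
115 26 [[447.0, 193.0], [473.0, 201.0]]
125 4 [[450.0, 193.0], [469.0, 194.0]]
```

View pics/c4.png

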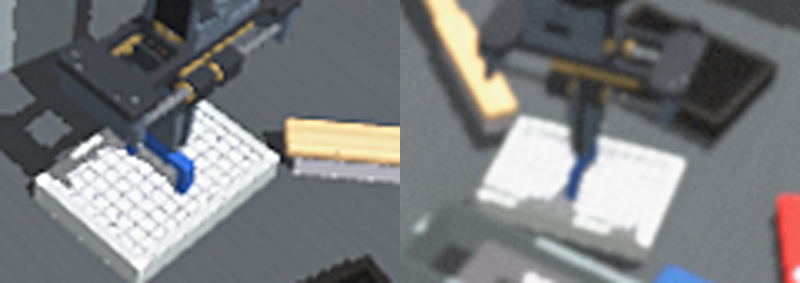

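```bash
python3 - <<'E'
from h import *
for n in('scene','side'):
    f=grab(n); K=np.array(f['camera_matrix'],float); print(n,K[0,0],K[0,2],K[1,2])
    P=np.array([[457,211,z] for z in(0,26,54,80,100)]+[[457,181,54],[457,241,54],[457,211,105.]],float)
    print(cv2.projectPoints(P,np.array(f['rvec'],float),np.array(f['tvec'],float),K,None)[0][:,0].round(1).tolist())
    w=cloud(f); hsv=cv2.cvtColor(f['color'],cv2.COLOR_RGB2HSV).astype(int)
    (u0,u1,v0,v1)=(360,400,245,285) if n=='scene' else (335,375,155,195)
    bl=(hsv[...,0]>100)&(hsv[...,0]<125)&(hsv[...,1]>120); bl[:v0]=0;bl[v1:]=0;bl[:,:u0]=0;bl[:,u1:]=0
    y,x=np.nonzero(bl); print('blue px',x.min(),x.max(),y.min(),y.max(),x.mean(),y.mean())
    # finger column profile
    for v in range(v0-15,v1-10,4): print(v,[(int(a[0]),int(a[2])) if np.isfinite(a[0]) else None for a in w[v,u0+8:u1-8:4]])
f=grab('scene'); w=cloud(f); print('table',np.nanmedian(w[330:390,330:380,2]))
E
```

```text
scene 427.83775312895267 320.1101105394981 198.85629046091645
[[376.7, 271.5], [377.7, 265.2], [378.9, 258.2], [380.0, 251.4], [380.9, 246.1], [370.9, 250.9], [387.2, 265.7], [381.2, 244.7]]
blue px 368 387 254 272 380.7864077669903 262.93203883495147
230 [(484, 154), (482, 162), (479, 167), (481, 180), (478, 186), (471, 187)]
234 [(516, 186), (481, 148), (481, 158), (494, 187), (484, 183), (469, 172)]
238 [(523, 184), (516, 185), (509, 185), (497, 179), (479, 164), (474, 167)]
242 [(536, 192), (525, 187), (518, 187), (480, 143), (486, 162), (479, 163)]
246 [(539, 185), (532, 185), (523, 183), (502, 163), (466, 121), (479, 150)]
250 [(543, 180), (534, 176), (517, 161), (468, 101), (462, 103), (445, 91)]
254 [(535, 155), (533, 163), (466, 72), (467, 86), (460, 88), (407, 23)]
258 [(466, 33), (530, 147), (462, 53), (464, 68), (454, 66), (416, 23)]
262 [(467, 22), (460, 23), (450, 21), (462, 52), (456, 56), (426, 23)]
266 [(475, 20), (470, 25), (461, 24), (452, 22), (460, 48), None]
270 [(485, 21), (476, 20), (468, 21), (458, 19), (460, 35), (443, 21)]
274 [(493, 21), (485, 21), (477, 2
[... 470 characters left out ...]
468, 155), (480, 160), (490, 160)]
152 [(378, 0), (387, -5), (450, 119), (462, 124), (473, 125), (436, 0)]
156 [(385, -1), (397, 0), (450, 102), (462, 107), (470, 100), (442, -1)]
160 [(400, 17), (413, 20), (451, 88), (462, 90), (466, 73), (451, 1)]
164 [(409, 18), (420, 19), (451, 71), (463, 73), (459, 35), (465, 21)]
168 [(417, 20), (431, 28), (437, 16), (462, 53), (460, 19), (470, 16)]
172 [(424, 20), (435, 20), (459, 56), (457, 21), (467, 20), (479, 23)]
176 [(433, 24), (442, 19), (458, 36), (464, 21), (474, 19), (485, 21)]
180 [(439, 22), (450, 23), (460, 21), (470, 19), (481, 20), (491, 17)]
184 [(445, 20), (457, 23), (468, 25), (477, 22), (487, 20), (498, 22)]
table 0.2941904533477769
```

The fingertips end at z ≈ 58 in both views, although the reported TCP is 26. The real tips therefore sit about 31 mm higher than reported, and the jaws shut above the bar. I'll open, go about 25 mm lower and grip again.

Request:
move_arm:
  increments:
    - [[0.5,0,0,0,0,0,0],[0.5,0,0,0,0,0,0],[0.5,0,0,0,0,0,0],[0.5,0,0,0,0,0,0],[0.5,0,0,0.6,0,0,0],[0.5,0,0,0.8,0,0,0],[0.5,0,0,0.6,0,0,0],[0.5,0,0,0.4,0,0,0],[0,0,0,0,0,0,0],[0,0,0,0,0,0,0],[0,0,0,0,0,0,0],[0,0,0,0,0,0,0]]
  force: 40

```text
time_s: 8.95
ee_pos: [457.3, 211.0, 0.3]
ee_rot: [179.8, -0.2, 94.0]
force: [-0.8, 0.3, -0.9]
gripper_width: 11.7
```

Request:
move_arm:
  increments:
    - [[0,0,0,0,0,0,0],[0,0,0,0,0,0,0],[0,0,0,0,0,0,0]]

```text
time_s: 9.32
ee_pos: [457.3, 211.0, 0.3]
ee_rot: [179.8, -0.2, 94.0]
force: [-0.7, 0.1, -0.8]
gripper_width: 11.8
```

Request:
move_arm:
  increments:
    - [[0,0,0,-1.5,0,0,0],[0,0,0,-4.5,0,0,0],[0,0,0,-5,0,0,0],[0,0,0,-5,0,0,0],[0,0,0,-1,0,0,0]]

```text
time_s: 9.95
ee_pos: [454.8, 209.6, 175.7]
ee_rot: [-179.9, -0.0, 94.0]
force: [-0.6, 0.8, -4.7]
gripper_width: 11.7
```

```bash
python3 -c "
from h import *
plan(482.5,-99.7,175,83.4,8)"
```

```text
{'time_s': 9.95, 'qpos': [23.37, 11.65, 98.9, 0.08, 69.53, 19.35], 'ee_pos': [454.8, 209.56, 175.72], 'ee_rot': [-179.9, -0.04, 94.0], 'force': [-0.64, 0.83, -4.68], 'torque': [-0.1, 0.02, 0.03], 'gripper_width': 11.66}
[-3.88, 0.076, 0.006, -0.0, -0.0, 0.023]
[-3.878, 0.166, 0.006, -0.0, -0.0, 0.023]
[-3.873, 0.255, 0.007, -0.0, -0.0, 0.023]
[-3.866, 0.345, 0.007, -0.0, -0.0, 0.023]
[-3.857, 0.434, 0.007, -0.0, -0.0, 0.023]
[-3.846, 0.523, 0.008, -0.0, -0.0, 0.023]
[-3.833, 0.612, 0.008, -0.0, -0.0, 0.023]
[-3.817, 0.7, 0.009, -0.0, -0.0, 0.023]
```

Request:
move_arm:
  increments:
    - [[0,-3.8,0.08,0,0,0,0.023],[0,-3.8,0.17,0,0,0,0.023],[0,-3.8,0.25,0,0,0,0.023],[0,-3.8,0.34,0,0,0,0.023],[0,-3.8,0.43,0,0,0,0.023],[0,-3.8,0.52,0,0,0,0.023],[0,-3.4,0.6,0,0,0,0.023],[0,-1.5,0.4,0,0,0,0.01],[0,0,0,0,0,0,0]]

```text
time_s: 11.08
ee_pos: [472.3, -75.6, 164.6]
ee_rot: [-178.6, 0.0, 84.0]
force: [-0.8, 0.8, -2.8]
gripper_width: 11.9
```

```bash
python3 - <<'E'
from h import *
f=grab('wrist'); save(f,'w5.png'); np.savez('pics/w5.npz',**f); g=grab('scene'); save(g,'s5.png'); np.savez('pics/s5.npz',**g); g=grab('side'); np.savez('pics/d5.npz',**g)
plan(482.5,-99.7,175,83.4,2)
E
```

```text
{'time_s': 11.22, 'qpos': [-10.21, 10.82, 101.58, -0.14, 68.94, -4.31], 'ee_pos': [472.57, -74.28, 165.18], 'ee_rot': [-178.65, 0.03, 84.16], 'force': [0.16, 0.8, -3.28], 'torque': [-0.09, 0.02, -0.04], 'gripper_width': 11.62}
[-1.214, 0.612, -0.505, -0.012, 0.0, 0.007]
[-1.21, 0.625, -0.498, -0.012, 0.0, 0.007]
```

View pics/w5.png

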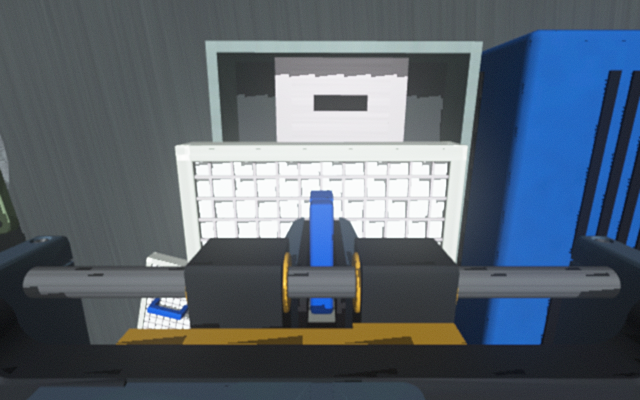

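The held filter's far edge runs from (178,147) to (466,147). The housing's +y rim corners are at (207,41) and (482,41), and the slot is at (341,102).

```bash
python3 - <<'E'
from h import *
f=dict(np.load('pics/w5.npz')); w=cloud(f); c=f['color'].astype(int)
A=ray(f,207,41,130);B=ray(f,482,41,130);S=ray(f,341,102,108); print(A,B,np.linalg.norm(A-B),S)
yw=np.arctan2(*(B-A)[[1,0]]); print('yaw',np.degrees(yw))
def off(x,y): return np.array([x*np.cos(yw)-y*np.sin(yw),x*np.sin(yw)+y*np.cos(yw)])
print('O rim',(A+B)[:2]/2-off(0,137),'O slot',S[:2]-off(0,98))
# depth check: rim, filter top edge
print('rim z',[w[47,u].round(1).tolist() for u in(230,300,400,460)])
print('filter frame',[w[152,u].round(1).tolist() for u in(190,250,320,400,455)])
zt=np.nanmedian(w[152,190:455,2]); P=ray(f,178,146,zt);Q=ray(f,466,146,zt); print('filt top',zt,P,Q,np.linalg.norm(P-Q)); yf=np.arctan2(*(Q-P)[[1,0]]); print('fyaw',np.degrees(yf),'centre',(P+Q)[:2]/2-55*np.array([-np.sin(yf),np.cos(yf)]))
for n in('s5','d5'):
    f=dict(np.load(f'pics/{n}.npz')); w=cloud(f); hsv=cv2.cvtColor(f['color'],cv2.COLOR_RGB2HSV).astype(int)
    l=(w[...,:2]-np.array([482.5,-99.7])); yy=np.radians(-6.4); x=l[...,0]*np.cos(yy)+l[...,1]*np.sin(yy); y=-l[...,0]*np.sin(yy)+l[...,1]*np.cos(yy)
    m=(w[...,2]>126)&(w[...,2]<134)&(abs(x)<95)&(y>120)&(y<150); print(n,m.sum(),np.percentile(y[m],[3,50,97]) if m.sum()>5 else '')
    m=(w[...,2]>30)&(w[...,2]<115)&(abs(x)<80)&(y>120)&(y<155); print(n,m.sum(),np.percentile(y[m],[3,50,97]) if m.sum()>5 else '')
E
```

```text
[408.77881259  49.29780076 130.        ] [589.43457488  29.70938988 130.        ] 181.71463972541724 [494.93071654   1.46663139 108.        ]
yaw -6.188375167261193
O rim [484.33841587 -96.69808591] O slot [484.36654698 -95.96230847]
rim z [[423.1, 44.3, 128.4], [470.0, 39.2, 128.4], [536.2, 31.9, 129.5], [576.1, 27.9, 127.5]]
filter frame [[408.0, -17.6, 190.4], [440.1, -21.2, 188.0], [478.4, -24.9, 189.2], [522.2, -29.8, 185.6], [nan, nan, nan]]
filt top 188.2551679909234 [401.14197463 -13.89519076 188.25516799] [556.94979032 -29.74661298 188.25516799] 156.61207812971182
fyaw -5.8091143941624015 centre [473.4790818 -76.538456 ]
s5 229 [122.56318123 136.7028024  140.70611629]
s5 1114 [136.45160037 138.70330361 141.18498154]
d5 117 [125.16237971 135.91106808 141.91605704]
d5 144 [120.87423675 133.02691875 135.83719554]
```

```bash
python3 -c "
from h import *
plan(483.5,-96.7,160,83.7,3)"
```

```text
{'time_s': 11.22, 'qpos': [-10.21, 10.82, 101.58, -0.14, 68.94, -4.31], 'ee_pos': [472.57, -74.28, 165.18], 'ee_rot': [-178.65, 0.03, 84.16], 'force': [0.16, 0.8, -3.28], 'torque': [-0.09, 0.02, -0.04], 'gripper_width': 11.62}
[-0.706, 0.442, 0.162, -0.008, 0.0, 0.003]
[-0.705, 0.443, 0.166, -0.008, 0.0, 0.003]
[-0.704, 0.444, 0.169, -0.008, 0.0, 0.003]
```

Request:
move_arm:
  increments:
    - [[0,-0.7,0.44,0.16,-0.008,0,0.003],[0,-0.7,0.44,0.16,-0.008,0,0.003],[0,-0.7,0.44,0.16,-0.008,0,0.003],[0,0,0,0,0,0,0],[0,0,0,0,0,0,0]]

```text
time_s: 11.85
ee_pos: [484.2, -96.1, 159.9]
ee_rot: [179.9, 0.0, 83.8]
force: [-0.9, -0.6, -3.6]
gripper_width: 11.9
```

```bash
python3 -c "
from h import *
plan(483.5,-96.7,110,83.7,5)"
```

```text
{'time_s': 11.85, 'qpos': [-12.57, 11.56, 101.41, 0.0, 66.91, -6.35], 'ee_pos': [484.19, -96.13, 159.93], 'ee_rot': [179.88, 0.01, 83.78], 'force': [-0.86, -0.59, -3.62], 'torque': [-0.13, 0.06, 0.04], 'gripper_width': 11.91}
[-0.013, -0.015, 0.999, 0.0, 0.0, 0.0]
[-0.013, -0.014, 0.999, 0.0, 0.0, 0.0]
[-0.013, -0.014, 0.999, 0.0, 0.0, 0.0]
[-0.013, -0.013, 0.999, 0.0, 0.0, 0.0]
[-0.013, -0.013, 0.999, 0.0, 0.0, 0.0]
```

Request:
move_arm:
  increments:
    - [[0,0,0,1.0,0,0,0],[0,0,0,1.0,0,0,0],[0,0,0,0.8,0,0,0],[0,0,0,0.8,0,0,0],[0,0,0,0.8,0,0,0],[0,0,0,0.5,0,0,0]]

```text
time_s: 12.6
ee_pos: [483.9, -95.7, 107.1]
ee_rot: [179.9, -0.0, 83.8]
force: [-0.4, -0.3, -3.0]
gripper_width: 11.7
```

```bash
python3 - <<'E'
from h import *
pose(); a=grab('scene')['color'][120:260,230:400,::-1]; b=grab('wrist')['color'][:,:,::-1]
cv2.imwrite('pics/c6.png',np.hstack([cv2.resize(np.ascontiguousarray(a),(364,300)),cv2.resize(np.ascontiguousarray(b),(436,300))]))
E
```

```text
{'time_s': 12.6, 'qpos': [-12.54, 14.25, 106.11, 0.02, 59.58, -6.35], 'ee_pos': [483.86, -95.69, 107.12], 'ee_rot': [179.94, -0.01, 83.81], 'force': [-0.43, -0.31, -3.02], 'torque': [-0.09, 0.1, -0.06], 'gripper_width': 11.67}
```

View pics/c6.png

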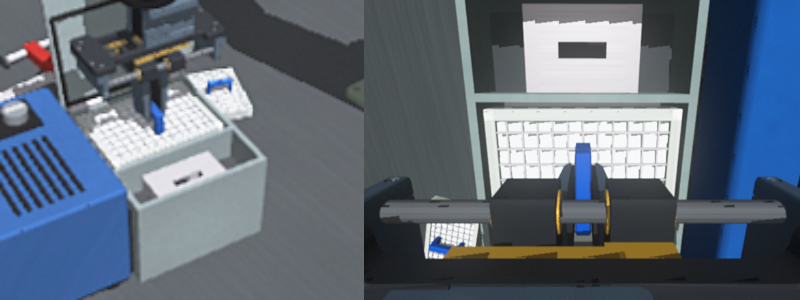

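The filter is inside the cavity mouth, with even gaps on both sides in the wrist view and no side force. I'll carry on down.

Request:
move_arm:
  increments:
    - [[0,0,0,0.8,0,0,0],[0,0,0,0.8,0,0,0],[0,0,0,0.8,0,0,0],[0,0,0,0.6,0,0,0],[0,0,0,0.4,0,0,0],[0,0,0,0.2,0,0,0]]

```text
time_s: 13.45
ee_pos: [484.3, -95.8, 69.1]
ee_rot: [179.9, -0.0, 83.8]
force: [-0.7, -0.4, -4.5]
gripper_width: 11.6
```

Request:
move_arm:
  increments:
    - [[0,0,0,0.2,0,0,0],[0,0,0,0.2,0,0,0],[0,0,0,0.1,0,0,0]]

```text
time_s: 13.82
ee_pos: [484.7, -95.9, 64.1]
ee_rot: [179.9, -0.0, 83.8]
force: [0.0, -0.5, -4.0]
gripper_width: 11.6
```

Request:
move_arm:
  increments:
    - [[0,0,0,0.1,0,0,0],[0,0,0,0.15,0,0,0],[0,0,0,0,0,0,0]]

```text
time_s: 14.2
ee_pos: [484.9, -96.0, 62.4]
ee_rot: [179.8, 0.0, 83.8]
force: [-0.1, 0.6, -3.7]
gripper_width: 11.7
```

Request:
move_arm:
  increments:
    - [[0,0,0,0.1,0,0,0],[0,0,0,0.1,0,0,0]]

```text
time_s: 14.45
ee_pos: [485.1, -96.1, 62.3]
ee_rot: [179.8, 0.0, 83.8]
force: [-3.0, 0.0, 7.9]
gripper_width: 11.8
```

Contact: the force went from -4 to +8 N at z 62.3, so the filter is seated. Release and lift.

Request:
move_arm:
  increments:
    - [[0.5,0,0,0,0,0,0],[0.5,0,0,0,0,0,0],[0.5,0,0,0,0,0,0],[0.5,0,0,0,0,0,0],[0.3,0,0,-3,0,0,0],[0.1,0,0,-5,0,0,0],[0,0,0,-5,0,0,0],[0,0,0,-1,0,0,0]]

```text
time_s: 15.45
ee_pos: [484.9, -96.0, 205.3]
ee_rot: [179.8, 0.0, 83.8]
force: [0.2, 0.1, -0.9]
gripper_width: 8.5
```

```bash
python3 - <<'E'
from h import *
pose(); 
f=grab('side'); g=grab('scene'); k=grab('wrist'); np.savez('pics/d7.npz',**f)
for n,q in(('scene',g),('side',f),('wrist',k)):
    w=cloud(q); hsv=cv2.cvtColor(q['color'],cv2.COLOR_RGB2HSV).astype(int); h,s=hsv[...,0],hsv[...,1]
    l=(w[...,:2]-np.array([484,-97.5])); yy=np.radians(-6.3); x=l[...,0]*np.cos(yy)+l[...,1]*np.sin(yy); y=-l[...,0]*np.sin(yy)+l[...,1]*np.cos(yy)
    m=(abs(x)<70)&(abs(y)<48)&(w[...,2]>70)&(w[...,2]<100)&(s<60)&(hsv[...,2]>150)
    if m.sum()>50:
        C=np.linalg.lstsq(np.c_[x[m],y[m],np.ones(m.sum())],w[m][:,2],rcond=None)[0]; print(n,'filter top plane',m.sum(),C.round(4))
    m=(h>18)&(h<35)&(s>130)&(abs(x)<60)&(y<-90)&(y>-190)&(w[...,2]>220)
    if m.sum()>20:
        p=np.c_[x[m],y[m],w[m][:,2]]; print(n,'yellow',m.sum(),p.mean(0).round(1)); 
    m=(abs(x)<80)&(y<-50)&(y>-140)&(w[...,2]>190)&(w[...,2]<330)&(s<60)
    print(n,'hatch',m.sum(),np.polyfit(w[m][:,2],y[m],1).round(3) if m.sum()>50 else '')
a=f['color'][150:290,190:400,::-1]; b=g['color'][70:260,230:400,::-1]
cv2.imwrite('pics/c7.png',np.hstack([cv2.resize(np.ascontiguousarray(a),(430,287)),cv2.resize(np.ascontiguousarray(b),(257,287))]))
E
```

```text
{'time_s': 15.45, 'qpos': [-12.54, 9.78, 96.92, 0.01, 73.07, -6.35], 'ee_pos': [484.94, -96.04, 205.28], 'ee_rot': [179.77, 0.02, 83.81], 'force': [0.19, 0.11, -0.9], 'torque': [-0.13, 0.04, 0.05], 'gripper_width': 8.5}
scene filter top plane 515 [-3.20000e-03  7.00000e-04  8.52433e+01]
scene hatch 1173 [ -0.207 -43.223]
side filter top plane 500 [-4.70000e-03  4.80000e-03  8.31081e+01]
side yellow 268 [   3.8 -147.8  294.9]
side hatch 1474 [ -0.21  -47.344]
wrist filter top plane 11521 [ 6.00000e-04 -9.50000e-03  8.29693e+01]
wrist hatch 13
```

View pics/c7.png

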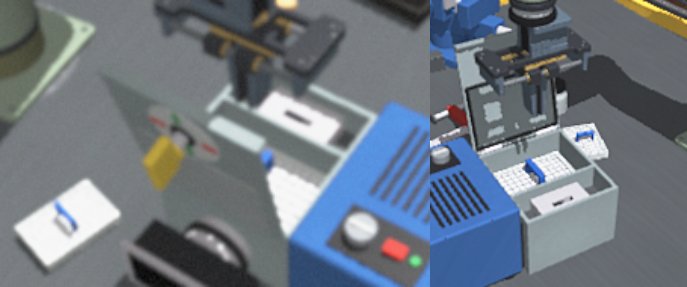

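The filter is seated flat: its top plane is at z 83–85 with negligible slope. The hatch stands at about 1.775 rad, and the wing is at crop (165,160). I'll go over the top edge and push the hatch from behind, beside the wing.

Request:
move_arm:
  increments:
    - [[0,0,0,-5,0,0,0],[0,0,0,-5,0,0,0],[0,0,0,-2.5,0,0,0],[0,0,0,-0.5,0,0,0],[0,-3,-1.3,0,0,0,0],[0,-3.5,-1.3,0,0,0,0],[0,-3.5,-1.3,0,0,0,0],[0,-3.5,-1.3,0,0,0,0],[0,-3,-1,0,0,0,0],[0,0,0,0,0,0,0]]

```text
time_s: 16.85
ee_pos: [393.9, -254.0, 310.0]
ee_rot: [-177.1, -0.7, 83.9]
force: [0.2, 0.2, -0.6]
gripper_width: 0.8
```

```bash
python3 -c "
from h import *
plan(400,-259,262,83.8,4)"
```

```text
{'time_s': 16.85, 'qpos': [-33.7, 6.98, 85.59, -0.67, 90.3, -27.61], 'ee_pos': [393.86, -254.03, 310.04], 'ee_rot': [-177.15, -0.74, 83.91], 'force': [0.25, 0.15, -0.56], 'torque': [-0.1, -0.01, -0.02], 'gripper_width': 0.8}
[-0.123, 0.225, 1.19, -0.012, -0.003, 0.001]
[-0.119, 0.211, 1.193, -0.012, -0.003, 0.001]
[-0.115, 0.196, 1.196, -0.012, -0.003, 0.001]
[-0.111, 0.181, 1.198, -0.012, -0.003, 0.001]
```

Request:
move_arm:
  increments:
    - [[0,-0.1,0.2,1.2,-0.012,-0.003,0],[0,-0.1,0.2,1.2,-0.012,-0.003,0],[0,-0.1,0.2,1.2,-0.012,-0.003,0],[0,-0.1,0.2,0.8,-0.012,-0.003,0],[0,0,0,0,0,0,0]]

```text
time_s: 17.48
ee_pos: [399.1, -252.7, 256.6]
ee_rot: [-179.3, -0.6, 84.1]
force: [-0.9, -1.0, -0.1]
gripper_width: 0.8
```

```bash
cat > ext.py <<'E'
from h import *
O=np.array([484,-97.5]); yw=np.radians(-6.3)
def loc(w):
    l=w[...,:2]-O; return l[...,0]*np.cos(yw)+l[...,1]*np.sin(yw), -l[...,0]*np.sin(yw)+l[...,1]*np.cos(yw)
def wor(x,y): return O+[x*np.cos(yw)-y*np.sin(yw),x*np.sin(yw)+y*np.cos(yw)]
E
python3 - <<'E'
from ext import *
s=pose(); print('tcp local',loc(np.array(s['ee_pos'])))
for n in('scene','side'):
    f=grab(n); w=cloud(f); x,y=loc(w); z=w[...,2]; hs=cv2.cvtColor(f['color'],cv2.COLOR_RGB2HSV)[...,1]
    m=(abs(x-20)<65)&(y<-50)&(y>-140)&(z>190)&(z<330)&(hs<60); print(n,m.sum(),np.polyfit(z[m],y[m],1).round(3))
E
```

```text
{'time_s': 17.48, 'qpos': [-33.91, 6.95, 93.01, 0.22, 80.92, -28.0], 'ee_pos': [399.06, -252.73, 256.6], 'ee_rot': [-179.32, -0.6, 84.05], 'force': [-0.85, -1.02, -0.06], 'torque': [-0.1, 0.01, 0.02], 'gripper_width': 0.82}
tcp local (np.float64(-67.39634076533395), np.float64(-163.61439811521566))
scene 2206 [ -0.203 -43.889]
side 1171 [ -0.214 -46.586]
```

Request:
move_arm:
  increments:
    - [[0,1.2,0,0,0,0,0],[0,1.2,0,0,0,0,0],[0,1.0,0,0,0,0,0],[0,1.0,0,0,0,0,0],[0,1.0,0,0,0,0,0],[0,1.0,0,0,0,0,0],[0,1.0,0,0,0,0,0],[0,1.0,0,0,0,0,0]]

```text
time_s: 18.58
ee_pos: [410.2, -167.0, 260.8]
ee_rot: [-179.8, -0.1, 84.0]
force: [0.8, -2.2, -0.6]
gripper_width: 0.4
```

```bash
python3 - <<'E'
from ext import *
s=pose(); print('tcp local',loc(np.array(s['ee_pos'])))
for n in('scene','side'):
    f=grab(n); w=cloud(f); x,y=loc(w); z=w[...,2]; hs=cv2.cvtColor(f['color'],cv2.COLOR_RGB2HSV)[...,1]
    m=(abs(x-20)<65)&(y<20)&(y>-140)&(z>190)&(z<330)&(hs<60); print(n,m.sum(),np.polyfit(z[m],y[m],1).round(3))
E
```

```text
{'time_s': 18.58, 'qpos': [-23.68, 3.67, 96.13, 0.06, 80.47, -17.72], 'ee_pos': [410.23, -166.98, 260.81], 'ee_rot': [-179.76, -0.14, 84.02], 'force': [0.84, -2.25, -0.56], 'torque': [-0.69, -0.08, -0.04], 'gripper_width': 0.4}
tcp local (np.float64(-65.69545297110534), np.float64(-77.15262718711614))
scene 1842 [  0.09  -82.293]
side 2003 [  0.096 -86.901]
```

Request:
move_arm:
  increments:
    - [[0,1.0,0,0,0,0,0],[0,1.0,0,0,0,0,0],[0,1.0,0,0,0,0,0],[0,1.0,0,0,0,0,0],[0,1.0,0,0,0,0,0],[0,1.0,0,0,0,0,0],[0,1.0,0,0,0,0,0]]

```text
time_s: 19.55
ee_pos: [416.7, -91.0, 259.9]
ee_rot: [-179.5, -0.4, 84.0]
force: [-0.5, -1.4, 0.2]
gripper_width: 0.6
```

Request:
move_arm:
  increments:
    - [[0,-3,0,0,0,0,0],[0,-2,0,-2,0,0,0],[0,0,0,-3,0,0,0],[0.3,0,0,-2,0,0,0],[0.3,0,0,0,0,0,0],[0.3,0,0,0,0,0,0],[0.3,0,0,0,0,0,0],[0.3,0,0,0,0,0,0]]

```text
time_s: 20.55
ee_pos: [411.8, -135.7, 329.0]
ee_rot: [-179.3, -0.9, 84.3]
force: [0.3, -0.1, -0.1]
gripper_width: 27.6
```

```bash
python3 - <<'E'
from ext import *
s=pose(); print('tcp local',loc(np.array(s['ee_pos'])))
for n in('scene','side'):
    f=grab(n); save(f,n+'8.png'); w=cloud(f); x,y=loc(w); z=w[...,2]; hsv=cv2.cvtColor(f['color'],cv2.COLOR_RGB2HSV).astype(int)
    m=(abs(x-45)<40)&(y<145)&(y>-65)&(z>120)&(z<345)&(hsv[...,1]<60); print(n,m.sum(),np.degrees(np.arctan(np.polyfit(y[m],z[m],1)[0])).round(2))
E
```

```text
{'time_s': 20.55, 'qpos': [-20.35, 2.19, 88.27, 0.68, 90.48, -14.63], 'ee_pos': [411.79, -135.68, 328.96], 'ee_rot': [-179.27, -0.9, 84.28], 'force': [0.27, -0.12, -0.09], 'torque': [-0.15, -0.0, -0.02], 'gripper_width': 27.57}
tcp local (np.float64(-67.58382291051637), np.float64(-45.873313658292346))
scene 672 10.73
side 3204 32.88
```

Request:
move_arm:
  increments:
    - [[0.3,1.4,1.3,0.5,0,0,0],[0.3,1.4,1.3,1,0,0,0],[0.3,1.4,1.3,1,0,0,0],[0.3,1.4,1.3,1,0,0,0],[0.3,1,1,1,0,0,0],[0.3,0,0,0,0,0,0],[0.3,0,0,0,0,0,0],[0.3,0,0,0,0,0,0]]

```text
time_s: 21.65
ee_pos: [482.8, -72.5, 280.6]
ee_rot: [-179.1, -0.8, 84.3]
force: [-0.9, 0.5, -0.0]
gripper_width: 27.6
```

```bash
cat > wing.py <<'E'
from ext import *
s=pose(); print('tcp local',loc(np.array(s['ee_pos'])))
for n in('scene','side','wrist'):
    f=grab(n); save(f,n+'9.png'); w=cloud(f); x,y=loc(w); z=w[...,2]; hsv=cv2.cvtColor(f['color'],cv2.COLOR_RGB2HSV).astype(int); h,S=hsv[...,0],hsv[...,1]
    m=(abs(x-40)<45)&(y<135)&(y>-65)&(z>115)&(z<345)&(S<60); 
    if m.sum()>50: print(n,'hatch',m.sum(),np.degrees(np.arctan(np.polyfit(y[m],z[m],1)[0])).round(2),np.median(z[m]).round(1))
    m=(h>18)&(h<35)&(S>120)&(np.hypot(x,y-98)<45)&(z>140)
    if m.sum()>10:
        zt=np.percentile(z[m],95); t=m&(z>zt-5); P=np.c_[x[t],y[t]].astype(np.float32); r=cv2.minAreaRect(P); d=np.linalg.svd(P-P.mean(0),full_matrices=False)[2][0]
        print(n,'yellow',m.sum(),'z95',zt.round(1),'rect local',np.round(r[0],1),np.round(r[1],1),'long axis ccw from x deg',np.degrees(np.arctan2(d[1],d[0])).round(1),'world',wor(*map(float,r[0])).round(1))
E
python3 wing.py
```

```text
{'time_s': 21.65, 'qpos': [-10.47, 8.0, 88.4, 0.76, 84.52, -4.84], 'ee_pos': [482.8, -72.53, 280.64], 'ee_rot': [-179.15, -0.83, 84.28], 'force': [-0.89, 0.53, -0.04], 'torque': [-0.13, 0.03, 0.0], 'gripper_width': 27.64}
tcp local (np.float64(-3.93434360016117), np.float64(24.687441228059555))
scene hatch 1616 -1.26 136.8
scene yellow 176 z95 189.7 rect local [-1.6 92.4] [73.2 17. ] long axis ccw from x deg -97.2 world [492.6  -5.5]
side hatch 2590 -1.05 135.1
side yellow 203 z95 188.1 rect local [ 1.3 98.5] [11.6 60.3] long axis ccw from x deg -91.8 world [4.961e+02 3.000e-01]
wrist hatch 13572 -1.69 135.1
wrist yellow 1520 z95 417.2 rect local [-1.6 58.2] [34.4  5.5] long axis ccw from x deg -0.9 world [488.8 -39.4]
```

View pics/wrist9.png

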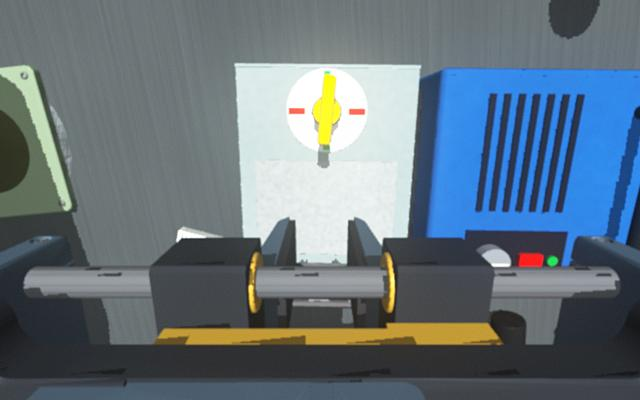

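```bash
python3 - <<'E'
from ext import *
f=grab('wrist'); w=cloud(f); x,y=loc(w); z=w[...,2]; hsv=cv2.cvtColor(f['color'],cv2.COLOR_RGB2HSV).astype(int); h,S=hsv[...,0],hsv[...,1]
m=(h>18)&(h<35)&(S>120)&(np.hypot(x,y-98)<50)&(z>150)&(z<200); print(m.sum(),np.percentile(z[m],[5,50,95]))
t=m&(z>np.percentile(z[m],90)-6); P=np.c_[x[t],y[t]].astype(np.float32); print(cv2.minAreaRect(P))
v,u=np.nonzero(m); print(u.min(),u.max(),v.min(),v.max())
for nm,q in(('red',((h<8)|(h>172))&(S>140)),('green',(h>40)&(h<90)&(S>90))):
    q=q&(np.hypot(x,y-98)<70)&(abs(z-135)<10); n,_,st,ce=cv2.connectedComponentsWithStats(q.astype(np.uint8))
    for i in range(1,n):
        if st[i,4]>15: k=_==i; print(nm,st[i,4],x[k].mean().round(1),y[k].mean().round(1),z[k].mean().round(1))
E
```

```text
1107 [155.53719508 186.60859479 188.08866385]
((-0.3968532085418701, 99.32645416259766), (59.45748519897461, 11.861710548400879), 85.23113250732422)
314 340 74 144
red 57 -30.9 99.2 136.7
red 64 29.7 99.3 136.7
```

The hatch lies shut at z 135. The wing is at (327,110) with its blade almost along y (85° ccw from x), and the red marks are at (297,111) and (357,111). Plan: grip the wing, turn it about 95° counter-clockwise to the red marks, push, then turn 90° clockwise. That needs no regrip.

```bash
python3 -c "
from h import *
plan(494.6,1.2,170,78.9,6)"
```

```text
{'time_s': 21.85, 'qpos': [-10.47, 7.99, 88.41, 0.77, 84.51, -4.83], 'ee_pos': [482.84, -72.5, 280.64], 'ee_rot': [-179.16, -0.84, 84.27], 'force': [0.46, 0.42, 0.1], 'torque': [-0.09, 0.05, 0.01], 'gripper_width': 27.43}
[1.215, 0.1, 1.861, -0.003, -0.002, 0.016]
[1.22, 0.076, 1.858, -0.003, -0.002, 0.016]
[1.226, 0.052, 1.855, -0.003, -0.002, 0.016]
[1.231, 0.028, 1.853, -0.003, -0.002, 0.016]
[1.235, 0.004, 1.85, -0.003, -0.002, 0.016]
[1.239, -0.02, 1.847, -0.003, -0.002, 0.016]
```

Request:
move_arm:
  increments:
    - [[0.5,1.2,0.1,1.8,-0.003,-0.002,0.016],[0.5,1.2,0.07,1.8,-0.003,-0.002,0.016],[0.5,1.2,0.05,1.8,-0.003,-0.002,0.016],[0.5,1.2,0.03,1.8,-0.003,-0.002,0.016],[0.5,1.2,0,1.8,-0.003,-0.002,0.016],[0.5,1.0,0,1.0,-0.003,-0.002,0.016],[0.5,0,0,0,0,0,0],[0.5,0,0,0,0,0,0]]

```text
time_s: 22.85
ee_pos: [495.7, -2.8, 181.1]
ee_rot: [179.5, -0.1, 78.4]
force: [0.3, 0.5, -0.1]
gripper_width: 45.8
```

```bash
python3 -c "
from h import *
plan(494.6,1.2,131,78.9,5)"
```

```text
{'time_s': 22.85, 'qpos': [-1.64, 10.62, 99.43, -0.02, 69.42, 9.95], 'ee_pos': [495.69, -2.79, 181.09], 'ee_rot': [179.47, -0.07, 78.42], 'force': [0.26, 0.52, -0.12], 'torque': [-0.09, 0.04, -0.02], 'gripper_width': 45.8}
[0.073, -0.047, 1.002, 0.002, -0.0, -0.002]
[0.073, -0.045, 1.002, 0.002, -0.0, -0.002]
[0.073, -0.043, 1.002, 0.002, -0.0, -0.002]
[0.073, -0.041, 1.002, 0.002, -0.0, -0.002]
[0.074, -0.039, 1.002, 0.002, -0.0, -0.002]
```

Request:
move_arm:
  increments:
    - [[0.5,0.08,-0.05,1.0,0.002,0,-0.002],[0.5,0.08,-0.05,1.0,0.002,0,-0.002],[0.5,0.08,-0.05,1.0,0.002,0,-0.002],[0.5,0.08,-0.04,1.0,0.002,0,-0.002],[0.5,0.07,-0.03,0.8,0.001,0,0],[0.5,0,0,0,0,0,0],[0,0,0,0,0,0,0],[0,0,0,0,0,0,0],[0,0,0,0,0,0,0],[0,0,0,0,0,0,0],[0,0,0,0,0,0,0],[0,0,0,0,0,0,0]]
  force: 40

```text
time_s: 24.35
ee_pos: [493.5, 1.0, 130.8]
ee_rot: [-179.9, -0.1, 78.8]
force: [-1.4, 0.6, 0.5]
gripper_width: 11.7
```

Request:
move_arm:
  increments:
    - [[0,0,0,0,0,0,0],[0,0,0,0,0,0,0]]

```text
time_s: 24.6
ee_pos: [493.5, 1.0, 130.8]
ee_rot: [-179.9, -0.1, 78.9]
force: [-2.3, 0.5, 1.2]
gripper_width: 11.9
```

Request:
move_arm:
  increments:
    - [[0,0,0,0,0,0,-0.1],[0,0,0,0,0,0,-0.14],[0,0,0,0,0,0,-0.14],[0,0,0,0,0,0,-0.14],[0,0,0,0,0,0,-0.14],[0,0,0,0,0,0,-0.14],[0,0,0,0,0,0,-0.14],[0,0,0,0,0,0,-0.14],[0,0,0,0,0,0,-0.14],[0,0,0,0,0,0,-0.14],[0,0,0,0,0,0,-0.1],[0,0,0,0,0,0,0]]

```text
time_s: 26.1
ee_pos: [492.8, 0.7, 130.8]
ee_rot: [180.0, -0.2, 165.1]
force: [-1.7, -0.2, 0.8]
gripper_width: 12.1
```

```bash
python3 -c "
from h import *
plan(494.2,1.2,131,173.7,3)"
```

```text
{'time_s': 26.1, 'qpos': [-1.32, 13.06, 103.93, 0.1, 63.2, -76.51], 'ee_pos': [492.77, 0.72, 130.8], 'ee_rot': [179.96, -0.21, 165.15], 'force': [-1.65, -0.24, 0.77], 'torque': [0.16, 0.27, 0.02], 'gripper_width': 12.07}
[-0.042, 0.028, -0.007, 0.0, -0.001, -0.05]
[-0.043, 0.026, -0.007, 0.0, -0.001, -0.05]
[-0.045, 0.024, -0.007, 0.0, -0.001, -0.05]
```

Request:
move_arm:
  increments:
    - [[0,-0.04,0.03,0,0,0,-0.05],[0,-0.04,0.03,0,0,0,-0.05],[0,-0.04,0.02,0,0,0,-0.05],[0,0,0,0,0,0,0]]

```text
time_s: 26.6
ee_pos: [492.7, 0.6, 130.8]
ee_rot: [-180.0, -0.4, 173.6]
force: [-1.6, -0.5, 0.7]
gripper_width: 11.6
```

```bash
python3 wing.py
```

```text
{'time_s': 26.6, 'qpos': [-1.28, 13.16, 103.81, 0.02, 63.41, -84.86], 'ee_pos': [492.65, 0.63, 130.79], 'ee_rot': [-179.99, -0.37, 173.57], 'force': [-1.57, -0.52, 0.73], 'torque': [0.15, 0.22, 0.06], 'gripper_width': 11.58}
tcp local (np.float64(-2.1661664767249675), np.float64(98.49175272893265))
scene hatch 2357 25.19 138.0
scene yellow 133 z95 273.2 rect local [  4.6 108.1] [51.6 41.6] long axis ccw from x deg -21.1 world [500.4   9.4]
side hatch 3709 20.38 136.1
side yellow 84 z95 188.5 rect local [20.8 97.2] [ 9.8 17.2] long axis ccw from x deg -19.5 world [515.4  -3.1]
wrist hatch 11652 15.29 135.6
wrist yellow 8412 z95 278.5 rect local [-25.5  95.3] [69.9  4. ] long axis ccw from x deg -90.0 world [469.2  -0. ]
```

View pics/wrist9.png

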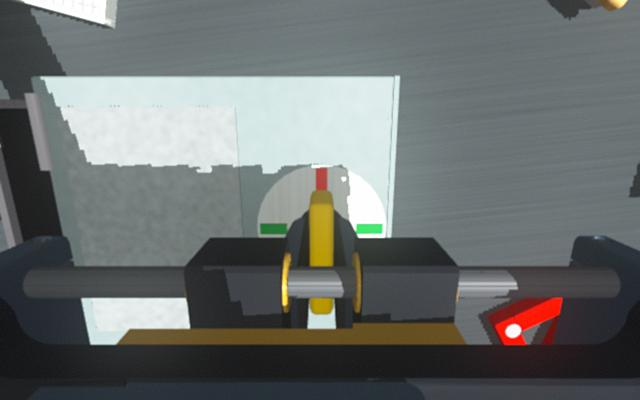

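The blade at (321,250) is in line with the red mark at (321,178). Now push, watching the force.

Request:
move_arm:
  increments:
    - [[0,0,0,0.2,0,0,0],[0,0,0,0.2,0,0,0],[0,0,0,0.2,0,0,0]]

```text
time_s: 27.12
ee_pos: [492.7, 0.6, 125.1]
ee_rot: [-180.0, -0.3, 173.5]
force: [-2.1, 0.4, 3.0]
gripper_width: 11.6
```

Request:
move_arm:
  increments:
    - [[0,0,0,0.25,0,0,0],[0,0,0,0.25,0,0,0],[0,0,0,0.2,0,0,0],[0,0,0,0.15,0,0,0]]

```text
time_s: 27.62
ee_pos: [492.7, 0.6, 117.0]
ee_rot: [-180.0, -0.3, 173.5]
force: [-3.9, -0.0, 5.6]
gripper_width: 11.5
```

Request:
move_arm:
  increments:
    - [[0,0,0,0.12,0,0,0],[0,0,0,0.05,0,0,0],[0,0,0,0,0,0,0]]

```text
time_s: 28.0
ee_pos: [492.8, 0.6, 116.1]
ee_rot: [-180.0, -0.3, 173.5]
force: [-4.1, -1.0, 5.8]
gripper_width: 11.6
```

Request:
move_arm:
  increments:
    - [[0,0,0,0.02,0,0,0.1],[0,0,0,0.02,0,0,0.14],[0,0,0,0,0,0,0.14],[0,0,0,0,0,0,0.14],[0,0,0,0,0,0,0.14],[0,0,0,0,0,0,0.14],[0,0,0,0,0,0,0.14],[0,0,0,0,0,0,0.14],[0,0,0,0,0,0,0.14],[0,0,0,0,0,0,0.14],[0,0,0,0,0,0,0.08],[0,0,0,0,0,0,0]]

```text
time_s: 29.5
ee_pos: [493.5, 1.0, 118.4]
ee_rot: [-179.9, -0.0, 88.3]
force: [-2.6, 0.9, 3.5]
gripper_width: 11.7
```

```bash
python3 -c "
from h import *
plan(494.2,1.2,115.5,83.7,2)"
```

```text
{'time_s': 29.5, 'qpos': [-1.25, 13.72, 105.01, 0.05, 61.36, 0.47], 'ee_pos': [493.45, 1.02, 118.38], 'ee_rot': [-179.91, -0.05, 88.25], 'force': [-2.64, 0.93, 3.53], 'torque': [-0.06, 0.6, -0.05], 'gripper_width': 11.66}
[0.01, 0.037, 0.144, -0.001, -0.0, 0.04]
[0.012, 0.037, 0.144, -0.001, -0.0, 0.04]
```

Request:
move_arm:
  increments:
    - [[0,0,0,0.08,0,0,0.04],[0,0,0,0.05,0,0,0.04],[0,0,0,0,0,0,0.01],[0,0,0,0,0,0,0]]

```text
time_s: 30.0
ee_pos: [493.5, 1.0, 118.0]
ee_rot: [-179.9, -0.0, 83.3]
force: [-4.1, -0.3, 6.3]
gripper_width: 11.9
```

Quarter turn done. Release, back off and look.

Request:
move_arm:
  increments:
    - [[0.5,0,0,0,0,0,0],[0.5,0,0,0,0,0,0],[0.5,0,0,0,0,0,0],[0.5,0,0,0,0,0,0],[0.5,0,0,-3,0,0,0],[0.5,0,0,-5,0,0,0],[0.5,-3,0,-3,0,0,0],[0.5,-4,0,-1,0,0,0],[0.5,-1,0,0,0,0,0],[0.5,0,0,0,0,0,0]]

```text
time_s: 31.25
ee_pos: [486.2, -80.0, 239.5]
ee_rot: [179.9, -0.0, 83.5]
force: [0.7, 0.3, -0.8]
gripper_width: 46.5
```

```bash
sed -i 's/(z>140)$/(z>140)\&(z<205)/' wing.py; python3 wing.py; python3 - <<'E'
from ext import *
f=grab('wrist'); w=cloud(f); x,y=loc(w); z=w[...,2]; hsv=cv2.cvtColor(f['color'],cv2.COLOR_RGB2HSV).astype(int); h,S=hsv[...,0],hsv[...,1]
m=(h>18)&(h<35)&(S>120)&(np.hypot(x,y-98)<50)&(z>140)&(z<200); t=m&(z>np.percentile(z[m],90)-6)
print(np.percentile(z[m],[50,95]),cv2.minAreaRect(np.c_[x[t],y[t]].astype(np.float32)))
E
```

```text
{'time_s': 31.25, 'qpos': [-10.71, 8.7, 93.33, 0.04, 77.89, -4.27], 'ee_pos': [486.24, -80.01, 239.45], 'ee_rot': [179.92, -0.03, 83.55], 'force': [0.74, 0.33, -0.78], 'torque': [-0.01, 0.08, -0.01], 'gripper_width': 46.47}
tcp local (np.float64(0.3068148773788011), np.float64(17.633820331034624))
scene hatch 1674 -3.89 136.9
scene yellow 185 z95 177.3 rect local [  0.5 100.8] [56.2  9.9] long axis ccw from x deg 89.0 world [495.5   2.7]
side hatch 2653 -3.56 135.1
side yellow 176 z95 175.8 rect local [ 0.3 98.8] [58.6 11.4] long axis ccw from x deg -89.3 world [495.1   0.6]
wrist hatch 19039 -8.81 135.2
wrist yellow 1374 z95 175.8 rect local [-0.4 99.4] [59.3 11.1] long axis ccw from x deg -89.9 world [494.5   1.3]
[174.34549518 175.7742181 ] ((-0.4974088668823242, 99.59867858886719), (59.429622650146484, 11.09333610534668), 89.79535675048828)
```

View pics/wrist9.png

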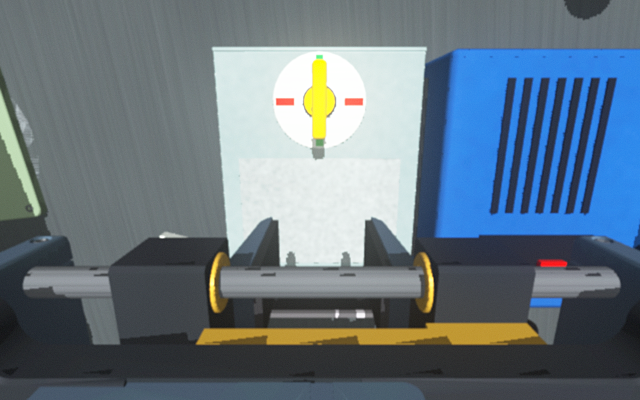

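The wing's blade at (319,100) is in line with the green marks. Its top is at z 175.8, down from 188.1, so it stays 12.3 mm in with nothing holding it. Handing in.

```bash
python3 -c "
from workcell import job
print(job.job_done())"
```

```text
the job is handed in; nothing more can be done
None
```

The clean filter is in the housing, the hatch is shut, and the wing is locked at the green marks. I handed the job in at about 31 s of the 61 s allowed.

**Filter:** I lowered it in handle up until it touched the ledge at z ≈ 62 mm (the force went from -4 to +8 N). From above, its top measured flat in three views, at z 83–85 mm against 87 mm expected.

**Hatch and wing:** I pushed the hatch past its balance point with about 2.5 N and it sank shut. I turned the wing to the red marks, pushed it in about 15 mm and turned it a quarter turn clockwise. After I let go, its blade was within about 1° of the green marks. It stayed 12.3 mm in, which matches the locked depth you gave.

**What went wrong or disagreed:**
- The first two grasps closed on nothing. The real fingertips sit about 31 mm higher than the reported tool position. I confirmed this in both fixed cameras and allowed for it afterwards.
- The last plane fits gave the shut hatch a tilt of 4–9°, but I think the wing and gripper were in the fitted area. Its median height was 135–137 mm, as it was when the hatch first shut.
- I did not measure the sooty filter, magnet and clamp again at the end. The arm did not go near them after the first filter grasp, and no unexpected forces showed up.

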